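# Seat the tube block in the dry block heater and shut its hood

### The job

Get the dry block heater ready to warm up: lift the aluminium tube block by its black grip and lower it (do not drop it) into the heater's rectangular well until it sits fully home, flat and square on the floor of the well. Then swing the clear hood down over it until it is shut. Leave the three sample bottles standing.

Things in the scene. Friction and masses are not known exactly. Their poses are not given: they have to be found in the camera images.
- block: Loose aluminium tube block (0.3 to 0.6 kg), a cuboid 92 mm long (x), 62 mm wide (y), 40 mm tall, two rows of four 14 mm bores in its top. Between the rows stands a black upright grip 54 mm long (along x), 12 mm thick (along y), its top 70 mm above the underside, on a steel foot 20 mm wide and 4 mm thick. Origin: centre of the underside, z up. It goes in either way round.
- block_grip (a point): Point in the black grip where to hold it, 62 mm above the block's underside, 8 mm under the grip's top; axes as the block.
- heater: Fixed dry block heater: white housing 210 mm long (x), 150 mm wide (y), 70 mm tall; sloped panel with display and keys at its front (-x); in its flat top a rectangular well with a bare metal frame; a clear hood hinged behind the well (+x). Origin: centre of the underside, on the worktop, z up.
- well_floor (a point): Centre of the well's flat floor, 34 mm above the worktop; axes as the heater. The well is 96 mm (x) by 66 mm (y), 36 mm deep: 2 mm play all round the block, with a 4 mm 45 degree lead-in at its upper edge. With the block home its underside is at this height and its grip's top 34 mm above the heater's top.
- lid (a joint): Angle of the clear hood (139 mm long, 112 mm wide, 44 mm tall, grey rim): 0 shut, grows as it opens, stop at 1.7 rad. It starts open, near upright, held by hinge friction; let go below about 0.9 rad it sinks shut slowly by itself. Shut, it clears the seated block's grip by 11 mm.
- lid_hinge (a point): Middle of the hood's hinge line, which runs along the heater's y, 85 mm behind (+x) the well's centre and 4 mm above the heater's top; fixed, axes as the heater.
- lid_tab (a point): Middle of the grey pull tab on the hood's free edge, 158 mm from the hinge line; moves with the hood. Its x points to the hinge, its z out of the hood's crown (up when shut, to the heater's back when open). Tab 60 mm wide, 10 mm thick, 23 mm proud of the hood's front wall, level with the rim: open, it stands up in front of a 39 mm deep ledge and can be hooked from behind.
- sample_1: Loose white plastic sample bottle with a white cap, 42 mm across, 78 mm tall, one of three standing behind the block; origin: centre of the underside. To be left standing.
- sample_2: Loose white plastic sample bottle with a white cap, 42 mm across, 78 mm tall, one of three standing behind the block; origin: centre of the underside. To be left standing.
- sample_3: Loose white plastic sample bottle with a blue cap and blue band, 50 mm across, 104 mm tall, one of three standing behind the block; origin: centre of the underside. To be left standing.
Things that resemble listed ones, but are neither listed nor needed, are in the scene too. Leave any orange look-alike of the sample_2 alone. What is shaped like the block but yellow is not meant.

How it is judged:
On the way, in this order (a step that is already met when the one before it is completed fails the run):
1. the block sits fully home, flat and square in the heater's well, and is let go (z of block in the frame of well_floor below 0.003 m and horizontal distance between block and well_floor below 0.006 m and angle between the x axis of block and the x axis of heater, either way round below 0.08 rad and angle between block's own z axis and vertical below 0.05 rad and contact force between the fingers and block below 0.2 N), for 0.2 s.
2. the hood is shut over the seated block (z of block in the frame of well_floor below 0.003 m and horizontal distance between block and well_floor below 0.006 m and angle between the x axis of block and the x axis of heater, either way round below 0.08 rad and angle between block's own z axis and vertical below 0.05 rad and value of joint lid below 0.06 rad), for 0.2 s.
At the end, for the whole second after the job is handed in: The block rests on the well floor (within 3 mm in height, 6 mm sideways, 0.08 rad square, 0.05 rad flat), released and still; the hood is shut over it (under 0.06 rad); the three sample bottles stand upright (all of step 2 and contact force between the fingers and block below 0.2 N and linear speed of block below 0.02 m/s and angle between each of sample_1, sample_2, sample_3's own z axis and vertical below 0.2 rad); the robot touches nothing.
It fails at once if the block is dropped (falls faster than 0.6 m/s out of the fingers) (linear speed of block above 0.6 m/s and contact force between the fingers and block below 0.2 N).
It fails at once if a sample bottle is knocked over (angle between any of sample_1, sample_2, sample_3's own z axis and vertical above 0.6 rad).
It also fails if it takes over 54 s, if anything falls off the work surface, if the arm or the gripper's body presses on something with over 40 N, if the wrist force passes 120 N, or if a joint passes its speed limit or range.

### The arm

A 6-joint arm with a two-finger parallel gripper is mounted at the origin on a cart in front of the work surface, level with it; the furniture and walls round the work are solid. World frame = base frame: x ahead of the robot, y to its left, z up, the work surface at z = 0. Lengths are in m, angles in rad, forces in N, time in s.
With the tool pointing down it reaches from about 0.35 to 0.875 m from the base axis. Payload 4.2 kg.
Tool frame: the origin (TCP) lies between the finger pads; the fingertips stand 25 mm ahead of it and the grasp point (between the pads) lies 6 mm ahead of it; z points along the fingers, y is the line along which they close (so a half turn about z gives the same grasp; the last joint's range is limited). The gripper opens to 87 mm and grips with 3 to 60 N. Pads are 19 mm wide; open, the fingers measure 117 mm over their backs; the gripper's body (75 mm by 190 mm) begins 51 mm behind the grasp point.
Start: joints at [-0.969, 0.385, 0.008, 0, -1.194, -0.259], TCP at [0.21, -0.589, 0.224] pointing down, gripper open.
Joint ranges: [-3.14, 3.14], [-1.21, 2.06], [-1.07, 1.41], [-3.16, 2.05], [-2.99, -0.16], [-3.1, 3.1]. Speed limits (rad/s): [2.79, 2.79, 3.14, 3.14, 3.14, 3.14].

### API

Orientations are given as a unit quaternion [x, y, z, w].
In Python, from cell import bot gives the robot as it stands.
- The arm moves only by the tool arm_command, never from a script. Its argument "motion" is a list of rows, each an object with "fingers": the opening, from 0 (shut) to 1 (fully open); "travel": the shift along the tool's x, y, z each as a share of 0.12 m, from -1 to 1, a list of three; "turn": the turn about the tool's z as a share of 45 degrees, from -1 to 1. In form: [{"fingers": fingers, "travel": [x, y, z], "turn": turn}, ...]. A call has 1 to 12 rows; each row shifts and turns the commanded pose from where the row before left it, along the tool's axes as they then stand; what a row does not reach is not made up. A row lasts 1/8 s, in which the tool goes at most 62.5 mm and 10.7 degrees, less where a joint would pass 70% of its speed; a pose out of reach is approached as far as the arm can. A call with a number of a shift or a turn outside -1 to 1 is refused whole. A call with a gripper value outside its range is refused whole. The fingers move at their own pace and stop on an object; "newtons" is the grip in N (left out, the last holds). Time passes only in rows, so rows that do not move let the fingers close. It gives the time, the measured TCP pose, the force, the opening and the grip force at its end, in the units of the state.
- bot.observe(): the state, without advancing time (a new reading comes with each control period).
- bot.capture(name): name is "scene" or "top" or "wrist"; returns a dict with "img" (384x512x3 uint8, red, green, blue), "mtx" (3x3 intrinsics, pixels), "world_from_camera" (4x4, takes a point from camera to world coordinates); the wrist camera has in their place "tool_from_camera" (4x4, takes a point from camera to tool coordinates, whose origin is the TCP and whose axes are the flange's). Camera axes: x right, y up, looking along -z (the intrinsics and any distortion apply to the point x, -y, -z); pixel columns grow to the right and rows downward; lengths in m; the calibration is good to about 2 mm. A picture is of the moment at which its call begins: read the wrist's pose just before it. There is no depth.
- bot.hand_in(): hands the job in; it is judged then, once.
The state is a dict: "clock": time; "qpos": joint angles; "joint_velocities": joint speeds; "tau": joint torques, N m; "position": TCP position; "tcp_rot": TCP orientation; "force": force on the tool from outside, world axes, zero at the start; "wrist_torque": the same for the moment, N m; "width": finger opening in m; "gripper_force": force on a finger pad.
Only numpy, scipy, OpenCV 4.12 (cv2) and the standard library are available. Lean on these libraries where they do the work, as an engineer would, in place of code of your own. Each camera call takes 0.05 s, during which the arm holds its last target. There are 200 camera calls.

## Working session

There is one attempt and no reset: what is moved stays moved. The work goes in short steps, Python scripts to look and compute and a tool call to move; the robot and the scene stay as the last step left them, time stands still between calls to the robot, and variables do not carry over. Pictures are saved under pics/ and viewed, at most 10 in all, crops included, and the job is handed in when it is done.

Besides the shell and the picture viewer there is one more tool, called after "Call:" in YAML: its name, and indented under it one key for each argument. arm_command: Moves the arm, as the interface text tells. Its arguments: {"type":"object","properties":{"motion":{"type":"array"},"newtons":{"type":"number"}},"required":["motion"]}

```bash
mkdir -p pics
python3 - <<'E'
from cell import bot
import cv2,json,numpy as np
s=bot.observe();print(s)
for n in("scene","top"):
    c=bot.capture(n);cv2.imwrite(f"pics/{n}0.png",c["img"][:,:,::-1]);np.savez(f"{n}0.npz",**c)
    print(n,c["mtx"].round(1).tolist(),c["world_from_camera"].round(3).tolist(),[k for k in c])
E
```

```text
{'clock': 0.0, 'qpos': array([-9.69394545e-01,  3.85541573e-01,  6.63614106e-03, -4.66009908e-04,
       -1.19400112e+00, -2.58611558e-01]), 'joint_velocities': array([-9.30457100e-04, -6.05167663e-04, -3.06059118e-03,  1.07069956e-03,
        6.00498446e-05, -1.52058187e-03]), 'tau': array([ 1.97925088e-03, -3.90662992e+01,  1.87413222e+01,  4.22006473e+00,
        1.11295338e-02, -1.69465575e-04]), 'position': array([ 0.20989022, -0.58807382,  0.22317758]), 'tcp_rot': array([-1.70472384e-01,  9.85361866e-01,  1.04934092e-03, -2.42999126e-04]), 'force': array([-0.2139026 ,  0.97228535,  0.13112067]), 'wrist_torque': array([-0.01078906,  0.01698549, -0.03095977]), 'gripper_force': 0.0, 'width': 0.08688449307806029}
scene [[348.6, 0.0, 254.2], [0.0, 348.6, 189.9], [0.0, 0.0, 1.0]] [[-0.674, 0.553, -0.49, 0.161], [-0.738, -0.495, 0.458, 0.203], [0.011, 0.67, 0.742, 0.724], [0.0, 0.0, 0.0, 1.0]] ['img', 'mtx', 'world_from_camera']
top [[359.4, 0.0, 252.3], [0.0, 359.4, 195.5], [0.0, 0.0, 1.0]] [[-0.001, 0.986, -0.166, 0.416], [-1.0, -0.005, -0.025, -0.204], [-0.026, 0.166, 0.986, 0.928], [0.0, 0.0, 0.0, 1.0]] ['img', 'mtx', 'world_from_camera']
```

View pics/scene0.png

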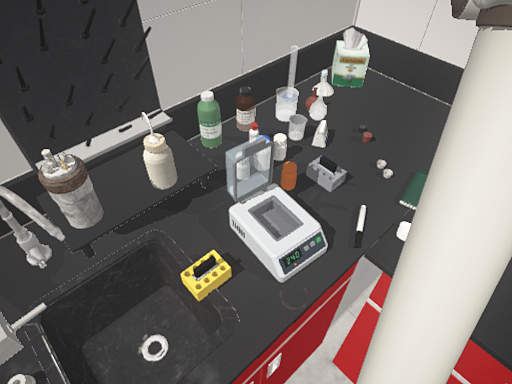

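View pics/top0.png

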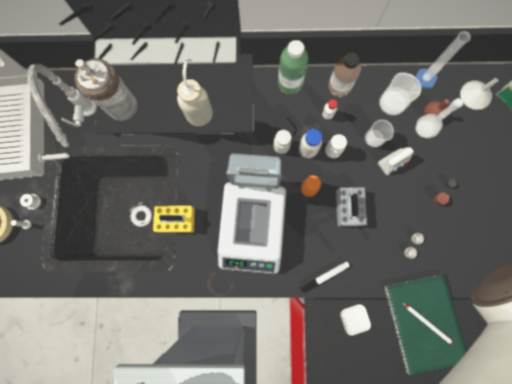

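The top view shows the yellow look-alike at (173,219), which is excluded. The grey block is at (352,207) and the heater at (252,230). The open hood is at (255,170), the bottles are at (283,141), (312,143) and (336,146), and the orange look-alike is at (311,185). The grey block with the black grip fits the description, so I'll enlarge to confirm and measure.

Run:
```python
import cv2
a=cv2.imread("pics/top0.png")[145:285,205:385];cv2.imwrite("pics/topc.png",cv2.resize(a,None,fx=4.0,fy=4.0,interpolation=cv2.INTER_CUBIC))
a=cv2.imread("pics/scene0.png")[130:280,215:365];cv2.imwrite("pics/scenec.png",cv2.resize(a,None,fx=4,fy=4,interpolation=cv2.INTER_CUBIC))
```

```text
(no output)
```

View pics/topc.png

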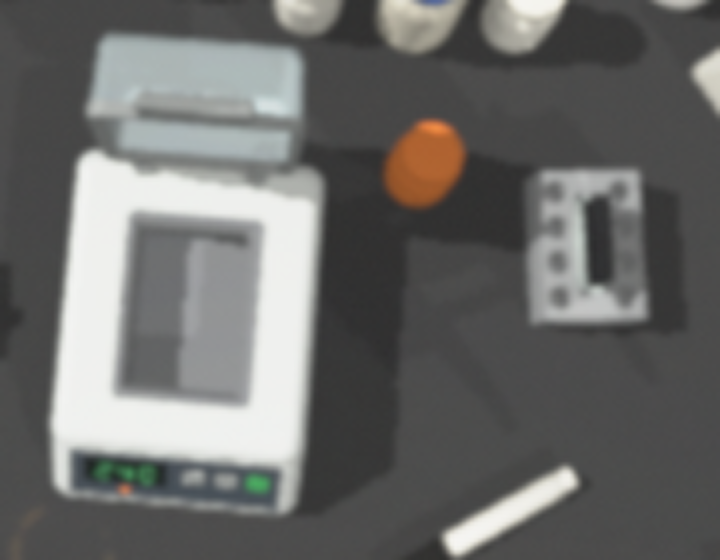

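View pics/scenec.png

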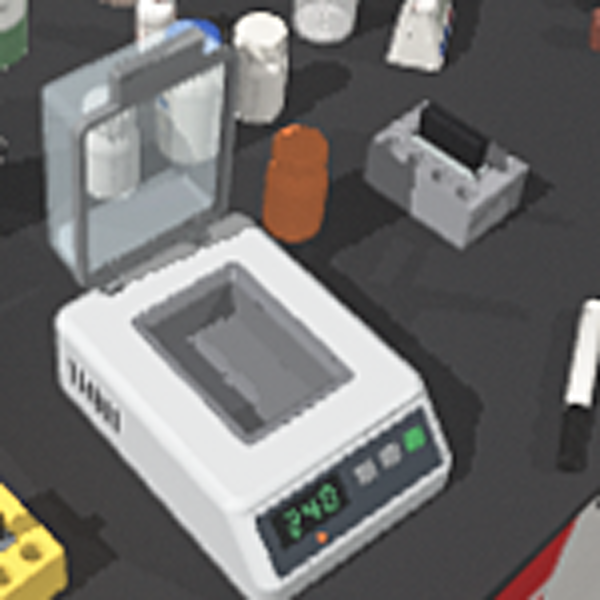

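The crop confirms it: the grey metal block with a black grip is at about (590,245) in the top crop. It has its long side roughly along world x, and the heater's hinge side points to +x. Next I'll fit poses from corners in both views.

```bash
cat > h.py <<'E'
import numpy as np,cv2
from scipy.optimize import least_squares
from scipy.spatial.transform import Rotation as R
def load(n): return dict(np.load(n+".npz"))
def proj(c,P,T=None):
    T=c["world_from_camera"] if T is None else T
    p=(np.atleast_2d(P)-T[:3,3])@T[:3,:3]
    q=p*[1,-1,-1]; q=q@np.asarray(c["mtx"]).T; return q[:,:2]/q[:,2:]
def rect(x,y,z,yaw,L,W):
    a=np.array([[1,1],[1,-1],[-1,-1],[-1,1]])*[L/2,W/2]
    c,s=np.cos(yaw),np.sin(yaw)
    return np.c_[a@np.array([[c,s],[-s,c]])+[x,y],np.full(4,z)]
def un(p,off,f=4): return (np.array(p,float)+.5)/f-.5+off
def fit(views,x0,size=None):
    # views: list of (cam,T,pix 4x2) corners order (+x+y),(+x-y),(-x-y),(-x+y)
    def f(v):
        L,W=(v[4:6] if size is None else size)
        return np.concatenate([(proj(c,rect(*v[:4],L,W),T)-p).ravel() for c,T,p in views])
    r=least_squares(f,x0,x_scale=.01);return r.x,r.fun.round(1)
E
python3 - <<'E'
from h import *
t,s=load("top0"),load("scene0")
ot,os_=(205,145),(215,130)
wt=un([(132,212),(265,222),(248,405),(115,394)],ot)
ws=un([(133,322),(232,262),(355,372),(250,445)],os_)
print("well",*fit([(t,None,wt),(s,None,ws)],[.3,-.2,.07,0,.1,.07]))
# block top face (top view +x+y = left top)
bt=un([(543,172),(638,170),(648,318),(545,320)],ot)
bs=un([(368,142),(427,100),(527,170),(468,212)],os_)
print("block",*fit([(t,None,bt),(s,None,bs)],[.4,-.45,.04,0,.09,.06]))
# housing top / tab points
from itertools import product
def tri(ps):
    f=lambda P:np.concatenate([(proj(c,P)[0]-p) for c,p in ps]); r=least_squares(f,[.4,-.2,.1],x_scale=.01);return r.x.round(4),r.fun.round(1)
print("tabL",tri([(t,un((138,100),ot)),(s,un((112,72),os_))]))
print("tabR",tri([(t,un((254,102),ot)),(s,un((203,28),os_))]))
print("orange cap",tri([(t,un((435,127),ot)),(s,un((302,135),os_))]))
print("white R cap",tri([(t,un((545,-2),ot)),(s,un((262,28),os_))]))
E
```

```text
well [ 0.49788441 -0.18165028  0.06796909 -0.08191774  0.11007423  0.07997249] [-0.1  0.  -0.4  0.   0.5  0.1  0.1  0.1 -0.3 -0.1  0.4 -0.2 -0.2  0.5
 -0.1 -0.3]
block [ 0.54022695 -0.43222465  0.0332574  -0.0072638   0.09297227  0.06235501] [-0.7 -0.4  0.5  0.1 -0.3  0.1  0.1 -0.5  0.3 -0.2 -0.1  0.6  0.1 -0.2
  0.7  0. ]
tabL (array([ 0.5849, -0.1601,  0.2387]), array([-0.2, -0.3,  0.4,  0.1]))
tabR (array([ 0.5811, -0.2186,  0.2399]), array([ 0.5,  0.7, -0.9, -0.3]))
orange cap (array([ 0.6019, -0.333 ,  0.0741]), array([ 1.2,  1.8, -2.3, -0.6]))
white R cap (array([ 0.6893, -0.398 ,  0.0745]), array([-0.8, -1.1,  1.5,  0.4]))
```

Residuals are sub-pixel. The well centre is (0.498, -0.182), z 0.068, yaw -0.082. The block is at (0.540, -0.432), yaw about -0.007. Sizes and heights agree with the text. I'll align the tool and go above the block for a wrist-camera check.

Call:
arm_command:
  motion:
    - {"fingers":1,"travel":[0,0,0],"turn":0.22}
    - {"fingers":1,"travel":[0,0,0],"turn":0.22}
    - {"fingers":1,"travel":[-0.39,0.19,0],"turn":0}
    - {"fingers":1,"travel":[-0.39,0.19,0],"turn":0}
    - {"fingers":1,"travel":[-0.39,0.19,0],"turn":0}
    - {"fingers":1,"travel":[-0.39,0.19,0],"turn":0}
    - {"fingers":1,"travel":[-0.39,0.19,0],"turn":0}
    - {"fingers":1,"travel":[-0.39,0.19,0],"turn":0}
    - {"fingers":1,"travel":[-0.39,0.18,0],"turn":0}
    - {"fingers":1,"travel":[0,0,0],"turn":0}
    - {"fingers":1,"travel":[0,0,0],"turn":0}

```text
clock: 1.48
position: [0.5377, -0.4309, 0.2235]
tcp_rot: [0.001, 1.0, 0.0, -0.001]
force: [0.7, 0.1, 0.1]
width: 0.0871
gripper_force: 0.0
```

```bash
cat >> h.py <<'E'
def wrist(name,sc=1.5):
    from cell import bot
    o=bot.observe();c=bot.capture("wrist")
    T=np.eye(4);T[:3,:3]=R.from_quat(o["tcp_rot"]).as_matrix();T[:3,3]=o["position"]
    W=T@c["tool_from_camera"];np.savez(name+".npz",img=c["img"],mtx=c["mtx"],world_from_camera=W)
    im=cv2.resize(c["img"][:,:,::-1],None,fx=sc,fy=sc,interpolation=cv2.INTER_CUBIC);cv2.imwrite(f"pics/{name}.png",im)
    print(o["clock"],o["position"].round(4),R.from_quat(o["tcp_rot"]).as_matrix().round(3).tolist(),W.round(3).tolist());return W,c
E
python3 - <<'E'
from h import *
W,c=wrist("w1")
print(proj({"mtx":c["mtx"]},rect(.54,-.432,.04,-.007,.092,.062),W)*1.5)
E
```

```text
1.475 [ 0.5377 -0.4309  0.2235] [[-1.0, 0.003, -0.002], [0.003, 1.0, 0.001], [0.002, 0.001, -1.0]] [[0.004, -0.971, -0.24, 0.472], [1.0, 0.004, 0.001, -0.429], [0.0, -0.24, 0.971, 0.385], [0.0, 0.0, 0.0, 1.0]]
[[417.23630377 322.77213285]
 [342.19623325 322.53657597]
 [339.95637589 209.57098068]
 [419.87262234 209.84089827]]
```

View pics/w1.png

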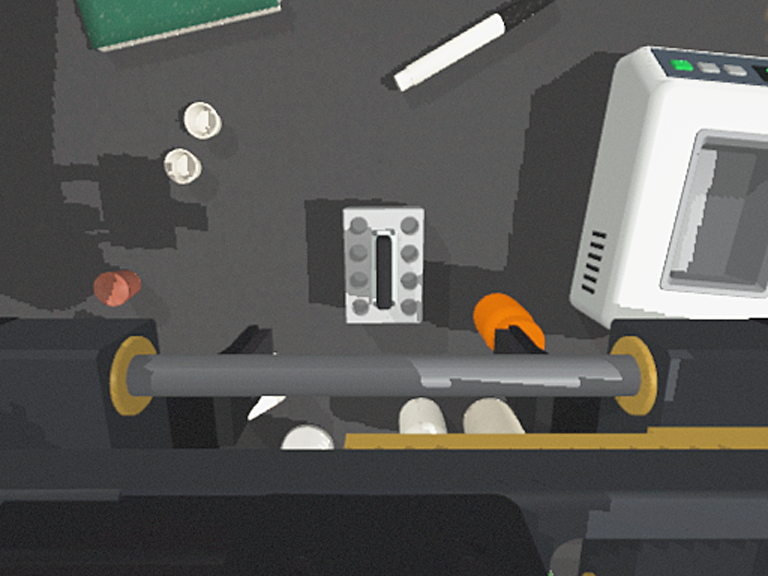

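In the wrist view the block's top corners are at about (344,208), (424,208), (423,322) and (347,322), 4 px right of the prediction. That puts the block at y -0.4286, x 0.539, yaw about 0, and its size fits z 0.040. I'll grasp with the TCP at z 0.072 so the fingertips stay clear of the steel foot.

Call:
arm_command:
  motion:
    - {"fingers":1,"travel":[-0.01,0.02,0.4],"turn":0}
    - {"fingers":1,"travel":[0,0,0.4],"turn":0}
    - {"fingers":1,"travel":[0,0,0.3],"turn":0}
    - {"fingers":1,"travel":[0,0,0.16],"turn":0}
    - {"fingers":1,"travel":[0,0,0],"turn":0}
    - {"fingers":0,"travel":[0,0,0],"turn":0}
    - {"fingers":0,"travel":[0,0,0],"turn":0}
    - {"fingers":0,"travel":[0,0,0],"turn":0}
    - {"fingers":0,"travel":[0,0,0],"turn":0}
    - {"fingers":0,"travel":[0,0,0],"turn":0}
    - {"fingers":0,"travel":[0,0,0],"turn":0}
  newtons: 40

```text
clock: 2.9
position: [0.5394, -0.4287, 0.073]
tcp_rot: [0.001, 1.0, 0.0, -0.0]
force: [-0.1, 0.6, 0.1]
width: 0.035
gripper_force: 0.0
```

Call:
arm_command:
  motion:
    - {"fingers":0,"travel":[0,0,0],"turn":0}
    - {"fingers":0,"travel":[0,0,0],"turn":0}
    - {"fingers":0,"travel":[0,0,0],"turn":0}
    - {"fingers":0,"travel":[0,0,0],"turn":0}
    - {"fingers":0,"travel":[0,0,0],"turn":0}
    - {"fingers":0,"travel":[0,0,0],"turn":0}

```text
clock: 3.65
position: [0.5393, -0.4287, 0.073]
tcp_rot: [0.001, 1.0, 0.0, -0.0]
force: [0.6, 0.2, -0.1]
width: 0.0006
gripper_force: 0.0
```

The fingers closed on nothing, so I'll look.

Run:
```python
from h import *
from cell import bot
W,c=wrist("w2",1)
s=bot.capture("scene");a=s["img"][135:215,290:370,::-1]
b=c["img"][60:340,100:420,::-1]
a=cv2.resize(a,(400,400),interpolation=cv2.INTER_CUBIC);b=cv2.resize(b,(400,350))
cv2.imwrite("pics/miss.png",np.hstack([a,np.vstack([b,np.zeros((50,400,3),np.uint8)])]))
```

```text
3.65 [ 0.5393 -0.4287  0.073 ] [[-1.0, 0.003, -0.0], [0.003, 1.0, 0.0], [0.0, 0.0, -1.0]] [[0.004, -0.97, -0.241, 0.474], [1.0, 0.004, 0.002, -0.427], [-0.001, -0.241, 0.97, 0.234], [0.0, 0.0, 0.0, 1.0]]
```

View pics/miss.png

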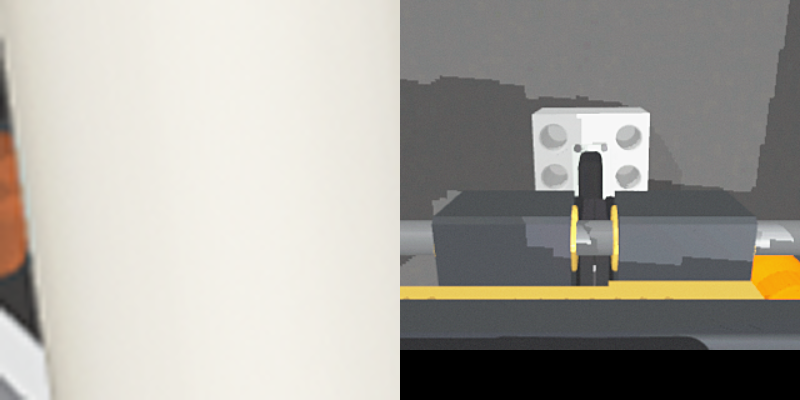

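Run:
```python
from h import *
w1,w2=load("w1"),load("w2")
print(w2["mtx"][0])
m=lambda q:(np.array(q)-[0,0])*1.25
def mont(P):return ((proj(w2,P)-[100,60])*1.25+[400,0]).round(1).tolist()
for z in(.03,.035,.04): print(z,mont(rect(.539,-.4286,z,0,.092,.062)))
for z in(.05,.055,.06,.065,.07): print("grip",z,mont(rect(.539,-.4286,z,0,.054,.012)[2:]))
p1=np.array([(423,322),(347,322),(344,208),(424,208)])/1.5-.17
p2=(np.array([(650,113),(532,113)])-[400,0])/1.25+[100,60]
def f(v):
    r=rect(*v[:4],.092,.062)
    return np.r_[(proj(w1,r)-p1).ravel(),(proj(w2,r[[3,2]])-p2).ravel()]
r=least_squares(f,[.54,-.43,.04,0],x_scale=.01);print(r.x,r.fun.round(1))
```

```text
[291.96960929   0.         255.16898451]
0.03 [[642.8, 261.1], [542.2, 261.4], [535.9, 111.2], [647.5, 110.8]]
0.035 [[643.9, 265.2], [541.0, 265.5], [534.4, 112.1], [648.8, 111.6]]
0.04 [[645.0, 269.5], [539.8, 269.8], [532.9, 113.0], [650.2, 112.5]]
grip 0.05 [[579.9, 151.9], [603.2, 151.8]]
grip 0.055 [[579.6, 153.9], [603.5, 153.8]]
grip 0.06 [[579.2, 156.0], [603.7, 155.9]]
grip 0.065 [[578.7, 158.3], [604.0, 158.2]]
grip 0.07 [[578.3, 160.7], [604.3, 160.6]]
[ 0.53882752 -0.42864957  0.04143963  0.00233959] [-0.5 -0.1 -0.1  0.2 -0.1  0.5  0.1  0.2  0.2 -0.5  0.1  0.1]
```

Run:
```python
from h import *
from cell import bot
a=load("w2")["img"][130:310,190:330,::-1]
t=bot.capture("top")["img"][170:240,320:390,::-1]
cv2.imwrite("pics/w2c.png",np.hstack([cv2.resize(a,None,fx=3,fy=3,interpolation=cv2.INTER_CUBIC),cv2.resize(t,(370,540),interpolation=cv2.INTER_CUBIC)]))
```

```text
(no output)
```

View pics/w2c.png

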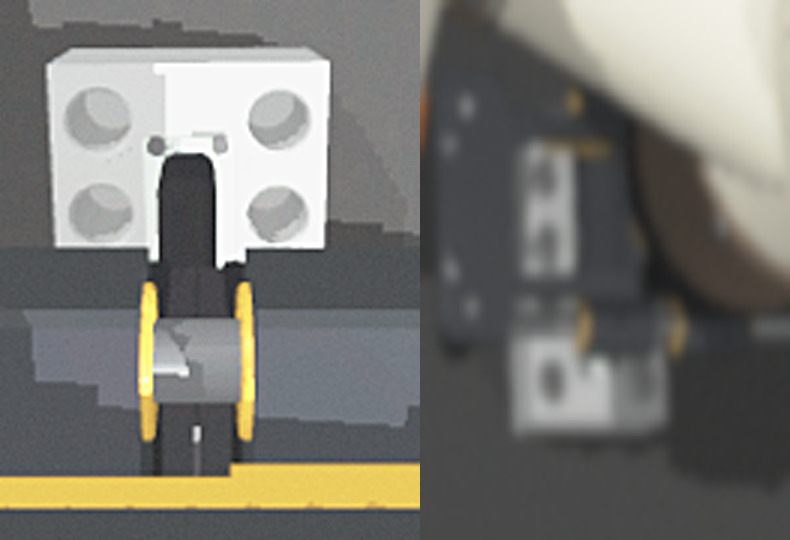

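The fingertips (crop about (155,262) and (235,262)) project to z ≈ 0.071, just above the grip's top. So the fingers closed over the grip, not around it, and they really reach less far than I assumed. The block has not moved. I'll open, go about 20 mm lower while watching force, and close gently.

Call:
arm_command:
  motion:
    - {"fingers":1,"travel":[0,0,0],"turn":0}
    - {"fingers":1,"travel":[0,0,0],"turn":0}
    - {"fingers":1,"travel":[0,0,0],"turn":0}
    - {"fingers":1,"travel":[0,0,0],"turn":0}
    - {"fingers":1,"travel":[0,0,0],"turn":0}
    - {"fingers":1,"travel":[0,0,0],"turn":0}
    - {"fingers":1,"travel":[0,0,0],"turn":0}
    - {"fingers":1,"travel":[0,0,0.04],"turn":0}
    - {"fingers":1,"travel":[0,0,0.04],"turn":0}
    - {"fingers":1,"travel":[0,0,0.04],"turn":0}
    - {"fingers":1,"travel":[0,0,0.03],"turn":0}
    - {"fingers":1,"travel":[0,0,0],"turn":0}
  newtons: 15

```text
clock: 5.3
position: [0.5391, -0.4286, 0.0545]
tcp_rot: [0.001, 1.0, 0.0, -0.0]
force: [-0.3, -0.0, 0.3]
width: 0.0867
gripper_force: 0.0
```

Call:
arm_command:
  motion:
    - {"fingers":0,"travel":[0,0,0],"turn":0}
    - {"fingers":0,"travel":[0,0,0],"turn":0}
    - {"fingers":0,"travel":[0,0,0],"turn":0}
    - {"fingers":0,"travel":[0,0,0],"turn":0}
    - {"fingers":0,"travel":[0,0,0],"turn":0}
    - {"fingers":0,"travel":[0,0,0],"turn":0}
    - {"fingers":0,"travel":[0,0,0],"turn":0}
    - {"fingers":0,"travel":[0,0,0],"turn":0}
    - {"fingers":0,"travel":[0,0,0],"turn":0}
    - {"fingers":0,"travel":[0,0,0],"turn":0}
    - {"fingers":0,"travel":[0,0,0],"turn":0}
    - {"fingers":0,"travel":[0,0,0],"turn":0}

```text
clock: 6.8
position: [0.5394, -0.4292, 0.0552]
tcp_rot: [0.001, 1.0, -0.0, 0.0]
force: [-1.5, -4.3, 0.1]
width: 0.0118
gripper_force: 15.0
```

Now the grip is held: 11.8 mm width, 15 N. I'll firm up and lift.

Call:
arm_command:
  motion:
    - {"fingers":0,"travel":[0,0,0],"turn":0}
    - {"fingers":0,"travel":[0,0,0],"turn":0}
    - {"fingers":0,"travel":[0,0,-0.05],"turn":0}
    - {"fingers":0,"travel":[0,0,-0.15],"turn":0}
    - {"fingers":0,"travel":[0,0,-0.3],"turn":0}
    - {"fingers":0,"travel":[0,0,-0.3],"turn":0}
    - {"fingers":0,"travel":[0,0,-0.15],"turn":0}
    - {"fingers":0,"travel":[0,0.2,0],"turn":0}
    - {"fingers":0,"travel":[0,0.35,0],"turn":0}
    - {"fingers":0,"travel":[0,0.2,0],"turn":0}
    - {"fingers":0,"travel":[0,0,0],"turn":0}
    - {"fingers":0,"travel":[0,0,0],"turn":0}
  newtons: 45

```text
clock: 8.3
position: [0.5397, -0.3389, 0.169]
tcp_rot: [0.001, 1.0, -0.0, -0.0]
force: [-0.5, 0.4, -6.2]
width: 0.0112
gripper_force: 45.0
```

Run:
```python
from h import *
W,c=wrist("w3",1.5)
P=np.array(proj({"mtx":c["mtx"]},rect(.498,-.182,.07,-.082,.11,.08),W)*1.5);print(P.round())
```

```text
8.3 [ 0.5397 -0.3389  0.169 ] [[-1.0, 0.003, -0.0], [0.003, 1.0, -0.0], [0.0, -0.0, -1.0]] [[0.004, -0.97, -0.241, 0.474], [1.0, 0.003, 0.002, -0.337], [-0.001, -0.241, 0.97, 0.33], [0.0, 0.0, 0.0, 1.0]]
[[691. 315.]
 [563. 305.]
 [598. 116.]
 [739. 128.]]
```

View pics/w3.png

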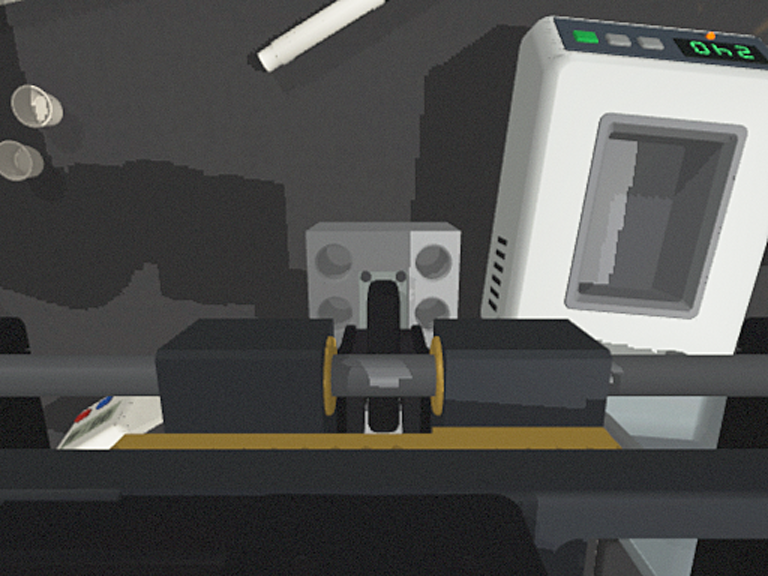

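The block hangs level in the grip; its front top edge runs (306,231) to (461,231). The well frame's outer corners are (602,114), (747,125), (699,318) and (565,307).

Run:
```python
from h import *
w3,w1,t,s=load("w3"),load("w1"),load("top0"),load("scene0")
pw=np.array([(699,318),(565,307),(602,114),(747,125)])/1.5-.17
f=lambda v:(proj(w3,rect(v[0],v[1],.07,v[2],v[3],v[4]))-pw).ravel()
r=least_squares(f,[.5,-.18,-.08,.11,.08],x_scale=.01);print("well wrist",r.x.round(4),r.fun.round(1))
# sub-pixel edges of held block's front top edge
p=np.array([(461,231),(306,231)])/1.5-.17
def g(v):
    q=rect(v[0],v[1],v[2],0.,.092,.062)[[3,2]]
    return (proj(w3,q)-p).ravel()
r=least_squares(g,[.54,-.339,.154],x_scale=.01);print("block held",r.x.round(4),r.fun.round(1))
r=least_squares(lambda v:g([v[0],v[1],.1545]),[.54,-.339],x_scale=.01);print("block held z fixed",r.x.round(4),r.fun.round(1))
```

```text
well wrist [ 0.4979 -0.179  -0.0783  0.1127  0.083 ] [-0.7 -0.5  0.5  0.4 -0.5 -0.2  0.6  0.3]
block held [ 0.5397 -0.3373  0.1545] [-0.  -0.2  0.   0.2]
block held z fixed [ 0.5397 -0.3373] [ 0.  -0.2 -0.   0.2]
```

Call:
arm_command:
  motion:
    - {"fingers":0,"travel":[0,0,0],"turn":0.097}
    - {"fingers":0,"travel":[0.12,0.2,0],"turn":0}
    - {"fingers":0,"travel":[0.17,0.4,0],"turn":0}
    - {"fingers":0,"travel":[0.16,0.4,0],"turn":0}
    - {"fingers":0,"travel":[0,0.28,0],"turn":0}
    - {"fingers":0,"travel":[0,0,0],"turn":0}
    - {"fingers":0,"travel":[0,0,0],"turn":0}

```text
clock: 9.22
position: [0.4982, -0.1821, 0.1693]
tcp_rot: [0.04, 0.999, -0.0, 0.0]
force: [-0.2, -0.1, -6.0]
width: 0.0116
gripper_force: 45.0
```

Run:
```python
from h import *
wrist("w4",1.5)
```

```text
9.225 [ 0.4982 -0.1821  0.1693] [[-0.997, 0.079, 0.001], [0.079, 0.997, -0.0], [-0.001, -0.0, -1.0]] [[0.08, -0.967, -0.241, 0.433], [0.997, 0.078, 0.02, -0.175], [-0.001, -0.242, 0.97, 0.33], [0.0, 0.0, 0.0, 1.0]]
```

View pics/w4.png

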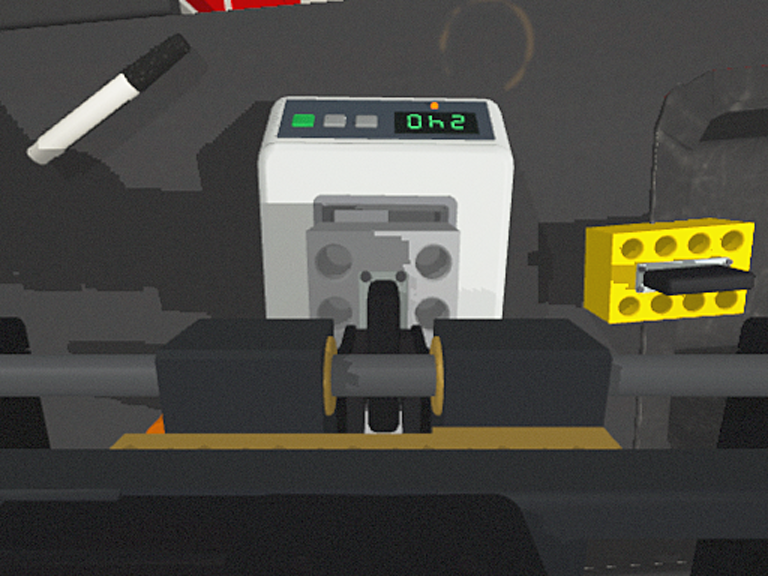

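The block is nearly in line: frame edges at 314 to 457 (centre 385.5), block 307 to 461 (centre 384), so the well is about +1 mm in y. I'll correct that and lower to just inside the lead-in.

Call:
arm_command:
  motion:
    - {"fingers":0,"travel":[0,0.009,0.1],"turn":0}
    - {"fingers":0,"travel":[0,0,0.15],"turn":0}
    - {"fingers":0,"travel":[0,0,0.1],"turn":0}
    - {"fingers":0,"travel":[0,0,0.04],"turn":0}
    - {"fingers":0,"travel":[0,0,0.03],"turn":0}
    - {"fingers":0,"travel":[0,0,0.03],"turn":0}
    - {"fingers":0,"travel":[0,0,0],"turn":0}

```text
clock: 10.15
position: [0.498, -0.1802, 0.1151]
tcp_rot: [0.039, 0.999, 0.0, 0.0]
force: [0.6, 0.2, -5.9]
width: 0.0113
gripper_force: 45.0
```

No contact at 10 mm deep. I'll carry on gently to the floor.

Call:
arm_command:
  motion:
    - {"fingers":0,"travel":[0,0,0.04],"turn":0}
    - {"fingers":0,"travel":[0,0,0.04],"turn":0}
    - {"fingers":0,"travel":[0,0,0.04],"turn":0}
    - {"fingers":0,"travel":[0,0,0.04],"turn":0}
    - {"fingers":0,"travel":[0,0,0.02],"turn":0}
    - {"fingers":0,"travel":[0,0,0.02],"turn":0}
    - {"fingers":0,"travel":[0,0,0],"turn":0}

```text
clock: 11.02
position: [0.4979, -0.1803, 0.0909]
tcp_rot: [0.039, 0.999, 0.0, -0.0]
force: [-0.3, 0.5, -5.1]
width: 0.0117
gripper_force: 45.0
```

Call:
arm_command:
  motion:
    - {"fingers":0,"travel":[0,0,0.01],"turn":0}
    - {"fingers":0,"travel":[0,0,0.01],"turn":0}
    - {"fingers":0,"travel":[0,0,0],"turn":0}
    - {"fingers":0,"travel":[0,0,0],"turn":0}

```text
clock: 11.52
position: [0.4981, -0.1804, 0.0891]
tcp_rot: [0.039, 0.999, -0.0, 0.0]
force: [-0.5, -0.2, -2.3]
width: 0.0117
gripper_force: 45.0
```

The floor is reached, as the load is coming off. I'll ease a bit more and release.

Call:
arm_command:
  motion:
    - {"fingers":0,"travel":[0,0,0.01],"turn":0}
    - {"fingers":0,"travel":[0,0,0],"turn":0}
    - {"fingers":0.5,"travel":[0,0,0],"turn":0}
    - {"fingers":0.5,"travel":[0,0,0],"turn":0}
    - {"fingers":0.5,"travel":[0,0,0],"turn":0}
    - {"fingers":0.5,"travel":[0,0,0],"turn":0}
    - {"fingers":0.5,"travel":[0,0,0],"turn":0}
    - {"fingers":0.5,"travel":[0,0,-0.1],"turn":0}
    - {"fingers":0.5,"travel":[0,0,-0.4],"turn":0}
    - {"fingers":0,"travel":[0,0,-0.4],"turn":0}
    - {"fingers":0,"travel":[0,0,-0.4],"turn":0}
    - {"fingers":0,"travel":[0,0,0],"turn":0}

```text
clock: 13.02
position: [0.5003, -0.1808, 0.249]
tcp_rot: [0.039, 0.999, -0.001, 0.006]
force: [0.1, -0.3, 0.1]
width: 0.0211
gripper_force: 0.0
```

Run:
```python
from h import *
W,c=wrist("w5",1)
from cell import bot
a=c["img"][90:330,120:400,::-1]
cc=bot.capture("scene");np.savez("scene1.npz",**cc)
s=cc["img"][125:285,215:345,::-1]
x=cv2.resize(a,(420,360),interpolation=cv2.INTER_CUBIC);y=cv2.resize(s,(380,468),interpolation=cv2.INTER_CUBIC)
x=np.vstack([x,np.zeros((108,420,3),np.uint8)])
cv2.imwrite("pics/seat.png",np.hstack([x,y]))
print("pred top face home",((proj({"mtx":c["mtx"]},rect(.498,-.1805,.074,-.079,.092,.062),W)-[120,90])*1.5).round().tolist())
print("frame",((proj({"mtx":c["mtx"]},rect(.498,-.1805,.07,-.079,.1127,.083),W)-[120,90])*1.5).round().tolist())
```

```text
13.025 [ 0.5003 -0.1808  0.249 ] [[-0.997, 0.078, 0.011], [0.078, 0.997, -0.002], [-0.011, -0.001, -1.0]] [[0.079, -0.965, -0.251, 0.433], [0.997, 0.076, 0.022, -0.174], [-0.002, -0.252, 0.968, 0.409], [0.0, 0.0, 0.0, 1.0]]
pred top face home [[240.0, 183.0], [163.0, 183.0], [160.0, 66.0], [243.0, 66.0]]
frame [[252.0, 193.0], [151.0, 193.0], [147.0, 52.0], [257.0, 52.0]]
```

View pics/seat.png

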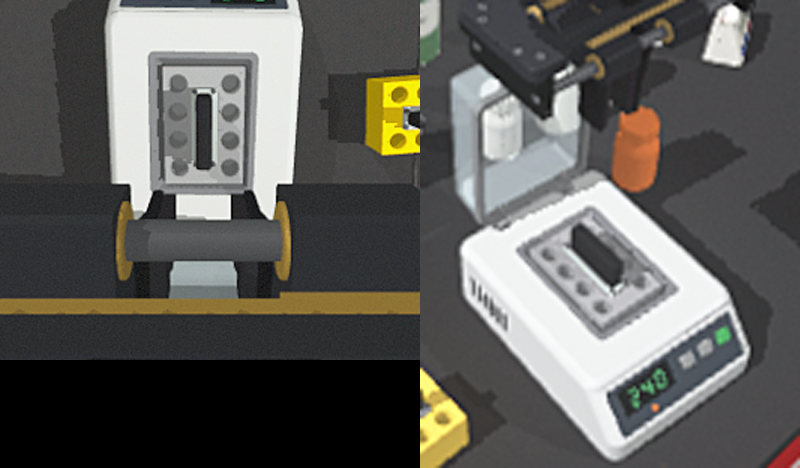

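The block sits flat and central within the frame in both halves of the picture. At (495,120) in the same picture the bottles still stand, and the hood is upright. Next I'll go over the hood and down behind the tab with closed fingers. The tab's back face is expected at x ≤ 0.592, its top at 0.243 and the ledge at 0.22.

Call:
arm_command:
  motion:
    - {"fingers":0,"travel":[0,0,-0.4],"turn":0}
    - {"fingers":0,"travel":[0,0,0],"turn":0}
    - {"fingers":0,"travel":[-0.3,0,0],"turn":0}
    - {"fingers":0,"travel":[-0.4,0,0],"turn":0}
    - {"fingers":0,"travel":[-0.21,0,0],"turn":0}
    - {"fingers":0,"travel":[0,0,0],"turn":0}
    - {"fingers":0,"travel":[0,0,0],"turn":0}

```text
clock: 14.0
position: [0.6058, -0.1888, 0.29]
tcp_rot: [0.04, 0.999, 0.0, -0.002]
force: [-0.8, 0.1, -0.5]
width: 0.0003
gripper_force: 0.0
```

Call:
arm_command:
  motion:
    - {"fingers":0,"travel":[-0.03,0,0.15],"turn":0}
    - {"fingers":0,"travel":[0,0,0.15],"turn":0}
    - {"fingers":0,"travel":[0,0,0.1],"turn":0}
    - {"fingers":0,"travel":[0,0,0.05],"turn":0}
    - {"fingers":0,"travel":[0,0,0.04],"turn":0}
    - {"fingers":0,"travel":[0,0,0],"turn":0}

```text
clock: 14.75
position: [0.6104, -0.1892, 0.2327]
tcp_rot: [0.039, 0.999, -0.0, 0.0]
force: [-0.0, -0.9, 0.4]
width: 0.0007
gripper_force: 0.0
```

Call:
arm_command:
  motion:
    - {"fingers":0,"travel":[0.09,0,0],"turn":0}
    - {"fingers":0,"travel":[0.09,0,0],"turn":0}
    - {"fingers":0,"travel":[0.09,0,-0.01],"turn":0}
    - {"fingers":0,"travel":[0.09,0,0],"turn":0}
    - {"fingers":0,"travel":[0.09,0,0],"turn":0}

```text
clock: 15.38
position: [0.5557, -0.1849, 0.2341]
tcp_rot: [0.039, 0.999, -0.0, 0.0]
force: [0.9, 0.4, -0.1]
width: 0.0
gripper_force: 0.2
```

Run:
```python
from h import *
from cell import bot
a=load("scene1")["img"].astype(int);c=bot.capture("scene");np.savez("scene2.npz",**c);b=c["img"].astype(int)
# hood side left edge region change (left of gripper)
d=np.abs(a-b).sum(2)[125:215,215:300]>60
print(d.sum()); 
for r in d[::4,::2]: print("".join(".#"[int(x)] for x in r))
```

```text
3388
####........#........##.##################.
####...#.......######...##############.#.##
#####..#..#......#..###..#########.#.####.#
...####...........###.#...####.#######.....
.....######.####.######....#############.##
.......##.#..##.....####...################
.......##########..##...#######.###########
.....#######..########.###.###############.
.....######################.###########....
.....#########.#######################.....
......#####...#.####.####..######.#######..
......###.#..###..##.......#####..#######..
......###.#...####.........####..##..#####.
......##..#..###.........#.###...#.....####
......##.######...........##............###
......#..#####.........#........#........##
......##.#####.....##........#####.........
.......######..##........###########.......
.........##.........##########.#...........
..............#.#####......................
...........................................
...........................................
...........................................
```

The hood's outline has changed, so it is moving with the fingers. I'll follow the arc down.

Call:
arm_command:
  motion:
    - {"fingers":0,"travel":[0.08,0,0.02],"turn":0}
    - {"fingers":0,"travel":[0.08,0,0.02],"turn":0}
    - {"fingers":0,"travel":[0.08,0,0.03],"turn":0}
    - {"fingers":0,"travel":[0.08,0,0.035],"turn":0}
    - {"fingers":0,"travel":[0.07,0,0.04],"turn":0}
    - {"fingers":0,"travel":[0.07,0,0.045],"turn":0}
    - {"fingers":0,"travel":[0.07,0,0.05],"turn":0}
    - {"fingers":0,"travel":[0.07,0,0.05],"turn":0}

```text
clock: 16.42
position: [0.4842, -0.1792, 0.1986]
tcp_rot: [0.039, 0.999, 0.0, -0.0]
force: [-0.3, 0.0, 0.0]
width: 0.0004
gripper_force: 0.0
```

I'll check the hood's angle with image code by scoring a wireframe against the edges.

```bash
cat >> h.py <<'E'
def hood(name,base="scene0"):
    from cell import bot
    c=bot.capture("scene");np.savez(name+".npz",**c)
    H=np.array([.5827,-.1872,.074]);ax=np.array([np.cos(-.079),np.sin(-.079),0]);ay=np.array([-ax[1],ax[0],0])
    def score(c):
        g=cv2.GaussianBlur(cv2.cvtColor(c["img"],cv2.COLOR_RGB2GRAY),(0,0),1).astype(np.float32)
        gx,gy=cv2.Sobel(g,cv2.CV_32F,1,0),cv2.Sobel(g,cv2.CV_32F,0,1)
        out=[]
        for th in np.arange(0,1.71,.05):
            d=-ax*np.cos(th)+[0,0,np.sin(th)];n=ax*np.sin(th)+[0,0,np.cos(th)]
            P=lambda r,y,h:H+d*r+ay*y+n*h
            K=[(P(.01,.056,.04),P(.145,.056,.04)),(P(.145,.056,.0),P(.145,.056,.04)),(P(.145,.056,.04),P(.145,-.056,.04)),(P(.01,.056,0),P(.145,.056,0)),(P(.01,-.056,.04),P(.145,-.056,.04))]
            v=[]
            for a,b in K:
                q=proj(c,a+np.linspace(0,1,60)[:,None]*(b-a));t=q[-1]-q[0];m=np.array([-t[1],t[0]])/np.linalg.norm(t)
                q=q.astype(np.float32)[:,None]
                s=lambda G:cv2.remap(G,q[...,0].copy(),q[...,1].copy(),cv2.INTER_LINEAR)[:,0]
                v.append(np.abs(s(gx)*m[0]+s(gy)*m[1]).clip(0,80).mean())
            out.append((round(np.mean(v),1),round(th,2)))
        return sorted(out)[::-1][:6]
    print(base,score(load(base)));print(name,score(c))
E
python3 -c "
from h import *
hood('scene3');hood('x3','scene2')"
```

```text
scene0 [(np.float64(59.9), np.float64(1.5)), (np.float64(56.9), np.float64(1.45)), (np.float64(53.1), np.float64(1.55)), (np.float64(52.9), np.float64(1.4)), (np.float64(52.4), np.float64(1.35)), (np.float64(51.6), np.float64(0.95))]
scene3 [(np.float64(61.0), np.float64(0.85)), (np.float64(54.4), np.float64(0.45)), (np.float64(54.0), np.float64(0.55)), (np.float64(53.3), np.float64(0.9)), (np.float64(52.9), np.float64(0.5)), (np.float64(50.4), np.float64(0.65))]
scene2 [(np.float64(58.9), np.float64(1.3)), (np.float64(54.3), np.float64(1.2)), (np.float64(53.6), np.float64(1.25)), (np.float64(50.8), np.float64(0.95)), (np.float64(48.6), np.float64(1.35)), (np.float64(47.1), np.float64(1.05))]
x3 [(np.float64(54.7), np.float64(0.45)), (np.float64(51.5), np.float64(0.9)), (np.float64(51.5), np.float64(0.55)), (np.float64(51.4), np.float64(0.8)), (np.float64(51.1), np.float64(0.5)), (np.float64(50.6), np.float64(0.4))]
```

The score shows the hood at 1.50 at the start, then 1.30, then about 0.85, and it is now sinking by itself. I'll lift clear, and wait.

Call:
arm_command:
  motion:
    - {"fingers":0,"travel":[0,0,-0.3],"turn":0}
    - {"fingers":0,"travel":[0,0,-0.4],"turn":0}
    - {"fingers":0,"travel":[0,-0.4,0],"turn":0}
    - {"fingers":0,"travel":[0,-0.4,0],"turn":0}
    - {"fingers":0,"travel":[0,-0.4,0],"turn":0}
    - {"fingers":0,"travel":[0,-0.4,0],"turn":0}
    - {"fingers":0,"travel":[0,0,0],"turn":0}
    - {"fingers":0,"travel":[0,0,0],"turn":0}
    - {"fingers":0,"travel":[0,0,0],"turn":0}
    - {"fingers":0,"travel":[0,0,0],"turn":0}
    - {"fingers":0,"travel":[0,0,0],"turn":0}
    - {"fingers":0,"travel":[0,0,0],"turn":0}

```text
clock: 18.02
position: [0.4698, -0.3703, 0.2832]
tcp_rot: [0.039, 0.999, -0.0, 0.0]
force: [-0.9, 0.4, -0.4]
width: 0.0006
gripper_force: 0.0
```

```bash
python3 -c "
from h import *
hood('scene4')"
```

```text
scene0 [(np.float64(59.9), np.float64(1.5)), (np.float64(56.9), np.float64(1.45)), (np.float64(53.1), np.float64(1.55)), (np.float64(52.9), np.float64(1.4)), (np.float64(52.4), np.float64(1.35)), (np.float64(51.6), np.float64(0.95))]
scene4 [(np.float64(57.6), np.float64(0.0)), (np.float64(48.1), np.float64(0.05)), (np.float64(44.6), np.float64(1.2)), (np.float64(43.3), np.float64(0.95)), (np.float64(43.2), np.float64(1.1)), (np.float64(43.2), np.float64(1.05))]
```

Call:
arm_command:
  motion:
    - {"fingers":0,"travel":[0,0,0],"turn":0}
    - {"fingers":0,"travel":[0,0,0],"turn":0}
    - {"fingers":0,"travel":[0,0,0],"turn":0}
    - {"fingers":0,"travel":[0,0,0],"turn":0}
    - {"fingers":0,"travel":[0,0,0],"turn":0}
    - {"fingers":0,"travel":[0,0,0],"turn":0}
    - {"fingers":0,"travel":[0,0,0],"turn":0}
    - {"fingers":0,"travel":[0,0,0],"turn":0}
    - {"fingers":0,"travel":[0,0,0],"turn":0}
    - {"fingers":0,"travel":[0,0,0],"turn":0}
    - {"fingers":0,"travel":[0,0,0],"turn":0}
    - {"fingers":0,"travel":[0,0,0],"turn":0}

```text
clock: 19.58
position: [0.4697, -0.3706, 0.283]
tcp_rot: [0.039, 0.999, 0.0, -0.0]
force: [-0.3, -0.1, -0.6]
width: 0.0006
gripper_force: 0.0
```

```bash
python3 -c "
from h import *
hood('scene5','scene4')
print((np.abs(load('scene5')['img'].astype(int)-load('scene4')['img'])[100:300,200:360].sum(2)>60).sum())"
```

```text
scene4 [(np.float64(57.6), np.float64(0.0)), (np.float64(48.1), np.float64(0.05)), (np.float64(44.6), np.float64(1.2)), (np.float64(43.3), np.float64(0.95)), (np.float64(43.2), np.float64(1.1)), (np.float64(43.2), np.float64(1.05))]
scene5 [(np.float64(57.5), np.float64(0.0)), (np.float64(48.1), np.float64(0.05)), (np.float64(44.6), np.float64(1.2)), (np.float64(43.3), np.float64(1.1)), (np.float64(43.2), np.float64(1.05)), (np.float64(43.2), np.float64(0.95))]
0
```

The hood is shut (0.0 rad) and still. One numeric check that the bottles match the first picture, then I'll hand in.

```bash
python3 -c "
from h import *
from cell import bot
a=load('top0')['img'].astype(int);b=bot.capture('top')['img'].astype(int)
d=np.abs(a-b).sum(2)>90
for n,(u,v) in dict(b1=(283,141),b3=(312,143),b2=(336,146)).items(): print(n,d[v-13:v+13,u-10:u+10].mean())
print(bot.hand_in())"
```

```text
b1 0.6326923076923077
b3 0.9134615384615384
b2 0.8384615384615385
the job is handed in; nothing more can be done
None
```

The job is handed in: by camera, the block is seated and released in the well and the hood is shut and still (0.0 rad). My last bottle check failed to confirm anything: 63–91% of the bottle pixels differed from the first picture, probably because the arm blocked the view, and the same script handed in regardless. No move went near the bottles and no contact force showed, so I expect they still stand, but I did not verify it.

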